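Clamp a stuck jar in the ratchet jar vise and hold the trigger

TASK

The cap of the jar in the jar vise is stuck. Press the vise's lock lever down until it clicks and stays down by itself, then pump the trigger against the fixed wooden grip until the sprung pad has pushed the jar home into the V jaw and holds it firmly, its spring about half squeezed, without crushing the glass. Finish with the trigger still squeezed in your gripper and keep holding it, so that the cap can be twisted off; leave the things round the vise where they are.

Things in the scene. Friction and masses are not known exactly. Their poses are not given: they have to be found in the camera images.
- vise: Ratchet jar vise, fixed; cream-white cast base 100 x 345 x 10 mm. Origin on the worktop under the head's front; x points away from the robot across the bar, y along the toothed bar from the V jaw to the head, z up. Along y (mm): V jaw -210, jar, sprung pad, lever -10, trigger pivot 15, fixed wooden grip 40 to 54 (26 wide in x, top at z = 138), bar tail up to 161. The head's cheeks reach z = 98.
- grip_center (a point): Midway between the outer faces of trigger and fixed grip when squeezed: at y = 37 mm, z = 123 mm of the vise. Fingers closing along the vise's y round this point to 38 mm apart squeeze the trigger fully. At rest the trigger's outer face is 37 mm from this point on -y at its top: open fingers over 74 mm to straddle both. Free room outside both and at their x sides.
- trigger_grip: Wooden-faced upright trigger, 12 mm thick along y, 20 mm wide in x, beside the fixed grip on its -y side. Origin on its pivot, 88 mm above the worktop; its top is 50 mm from the pivot, level with the fixed grip's.
- vise_trigger (a joint): 0 at rest (leaning 0.18 rad away from the fixed grip), 0.36 fully squeezed towards it (stop). A spring of 2 N returns it. Lever up: it pumps idle. Lever down: each full squeeze drives the bar forward 7 to 15 mm while it runs free and some 5 to 10 mm once the jar is held; a pawl on 5 mm teeth keeps the gain while the trigger goes back. Takes up to 20 N at its top when the jar is held.
- vise_lever (a joint): Lock lever: 0 up (pawls lifted off the bar), about 0.27 when its spring plunger has snapped over and holds it down, 0.305 at its stop. A spring lifts it again if let go too early. Takes about 5 N on the paddle.
- lever_paddle (a point): Centre of the top of the lever's steel paddle (26 x 32 mm) on the robot's side of the vise, 94 mm from the bar; 89 mm above the worktop when up, 55 when held down, 51 at its stop. It swings on a hinge along the vise's y, 128 mm from it on the +x side.
- vise_jaw (a joint): Advance of the toothed bar with the jaw carrier towards the V jaw, in m: 0 fully back, 0.09 at most. At the start between 0 and 0.03, and slides with about 2 N of friction. It stays still while the lever is up.
- vise_pad (a joint): How far the sprung pad is pushed back into the carrier, in m: 0 free, 0.029 fully squeezed (solid). The coil spring gives 0.7 N per mm: 0.014 is half squeezed, about 10 N. Sliding the jar along the base alone pushes it in by 3 to 7 mm.
- jaw_pad: Flat rubber pad of the moving jaw, 60 mm wide, 52 mm high, that presses on the jar; its coil spring is seen behind it.
- pad_face (a point): Centre of the rubber pad's front face, 43 mm above the worktop.
- fixed_jaw: Rubber-faced V jaw (120 degrees) at the -y end of the base, fixed; its origin is the vise's origin.
- jar_seat (a point): Where the centre of the jar's underside comes when it is home in the V jaw: on the base, 10 mm above the worktop, 165 mm from the vise's origin on -y.
- jar: Round glass canning jar, 80 mm wide, 133 mm high, about 0.45 kg, with a grey zinc screw cap 78 mm wide stuck on it; stands loose on the vise's base between the pad and the V jaw, 4 to 14 mm short of the V. Origin: centre of its underside.
- loose_cap_a: Spare grey zinc jar cap 75 mm wide, 24 mm high, lying on the worktop on the robot's side of the vise, beside the jar. Origin: centre of its underside. Leave it.
- thyme: Spice jar with a yellow cap, 42 mm wide, 96 mm high, behind the vise. Leave it.
- shaker: Glass salt shaker with a metal top, 44 mm wide, 90 mm high, behind the vise. Leave it.
- vial: Small corked glass bottle, 42 mm wide, 100 mm high, behind the V jaw. Leave it.

How it is judged (in metres and radians):
On the way, in this order (a step that is already met when the one before it is completed fails the run):
1. the lock lever is pressed down past its detent (value of joint vise_lever above 0.25 rad), for 0.3 s.
2. the ratchet has brought the pad up and the jar is held between pad and V jaw (value of joint vise_lever above 0.25 rad and contact force between jar and jaw_pad above 2 N and contact force between jar and fixed_jaw above 2 N), for 0.2 s.
At the end, for the whole second after the job is handed in: Lever held down by its detent; fingers keep the trigger squeezed (over 0.15 rad, over 1.5 N); the pad presses the jar with 4 to 19 N (spring in by 6 mm or more), the V jaw takes over 4 N; the jar stands upright, still, within 10 mm of its seat (value of joint vise_lever above 0.25 rad and value of joint vise_trigger above 0.15 rad and contact force between the fingers and trigger_grip above 1.5 N and value of joint vise_pad above 0.006 m and contact force between jar and jaw_pad between 4 and 19 N and contact force between jar and fixed_jaw above 4 N and horizontal distance between jar and jar_seat below 0.01 m and angle between jar's own z axis and vertical below 0.1 rad and linear speed of jar below 0.02 m/s); the arm keeps its last pose, push and grip.
It fails at once if the pad presses the jar with more than 24 N (the glass would crack) (contact force between jar and jaw_pad above 24 N).
It fails at once if the jar is tipped (angle between jar's own z axis and vertical above 0.25 rad).
It fails at once if a bystander is moved by more than 30 mm (distance of any of loose_cap_a, thyme, shaker, vial from where it was at the start of the episode above 0.03 m).
It also fails if it takes over 56 s, if anything falls off the work surface, if the arm or the gripper's body presses on something with over 40 N, if the wrist force passes 120 N, or if a joint passes its speed limit or range.

ROBOT

A 6-joint arm with a two-finger parallel gripper is mounted at the origin on a cart in front of the work surface, level with it; the furniture and walls round the work are solid. World frame = base frame: x ahead of the robot, y to its left, z up, the work surface at z = 0. Lengths are in m, angles in degrees, forces in N, time in s.
With the tool pointing down it reaches from about 0.3 to 0.75 m from the base axis. Payload 8.5 kg.
Tool frame: the origin (TCP) lies at the very end of the fingers, on their centre line; the grasp point (between the pads) lies 19 mm behind it (env.hold_point_z is the distance from the TCP to the grasp point, in m); z points along the fingers, y is the line along which they close (so a half turn about z gives the same grasp; the last joint's range is limited). The gripper opens to 85 mm and grips with 20 to 120 N. Pads are 22 mm wide; open, the fingers measure 114 mm over their backs; the gripper's body (76 mm by 85 mm) begins 54 mm behind the grasp point. The pads swing forward as they close: fully open they stand 13 mm farther back than shut.
Start: joints at [-79.773, 21.807, 74.336, -0, 83.858, -12.336], TCP at [0.211, -0.508, 0.231] pointing down, gripper open.
Joint ranges: [-178.18, 178.18], [-50.72, 133.34], [12.68, 142.11], [-81.47, 261.47], [9.98, 163.14], [-165.26, 165.26]. Speed limits (degrees/s): [136.94, 136.94, 180, 180, 180, 180].

INTERFACE

Orientations are given as a 3x3 rotation matrix whose columns are the frame's x, y, z axes.
In Python, from rig import env, optics gives the robot as it stands.
- The arm moves only by the shell command python3 -m jog 'ROWS' [OPENING] [FORCE]. ROWS is JSON, a list of rows, each an object with "linear": the shift along the tool's x, y, z in units of 40 mm (1.0 is 40 mm), a list of three; "roll": the turn about the tool's z in units of 5 degrees (1.0 is 5 degrees). A call has 1 to 12 rows; each row shifts and turns the commanded pose from where the row before left it, along the tool's axes as they then stand; what a row does not reach is not made up. A row lasts 1/12 s, in which the tool goes at most 41.7 mm and 7.16 degrees, less where a joint would pass 70% of its speed; a pose out of reach is approached as far as the arm can. A call is refused whole if a number of a shift passes 1 or a number of a turn 1, either way. A call with a gripper value outside its range is refused whole. OPENING is the opening, from -1 (shut) to 1 (fully open), set as the call begins (- or left out, the last holds). The fingers move at their own pace and stop on an object; FORCE is the grip in N (left out, the last holds). Time passes only in rows, so rows that do not move let the fingers close. It gives the time, the measured TCP pose, the force, the opening and the grip force at its end, in the units of the state.
- env.observe(): the state, without advancing time (a new reading comes with each control period).
- optics.get_image(name): name is "scene" or "top" or "wrist"; returns the picture (420x560x3 uint8, red, green, blue); there is no depth.
- optics.calibration(name): a dict with "fov_y" (degrees; the focal length in pixels is half the picture's height over the tangent of half this angle, whatever the lens; pixels are square), "cx", "cy" (the principal point, pixels), "T" (4x4, takes a point from camera to world coordinates). Camera axes: x right, y down, z forward; pixel columns grow to the right and rows downward; lengths in m; the calibration is good to about 2 mm. A picture is of the moment at which its call begins: read the wrist's pose just before it. calibration takes no time and is no camera call; for the wrist camera it gives the pose at the moment of the call.
- env.close_job(): hands the job in; it is judged then, once.
The state is a dict: "time_s": time; "q": joint angles; "qvel": joint speeds; "joint_efforts": joint torques, N m; "position": TCP position; "tool_rot": TCP orientation; "ft_force": force on the tool from outside, world axes, zero at the start; "wrist_torque": the same for the moment, N m; "grip_width": finger opening in m; "gripper_force": force on a finger pad.
Only numpy, scipy, OpenCV 4.12 (cv2) and the standard library are available. Lean on these libraries where they do the work, as an engineer would, in place of code of your own. Each camera call takes 0.05 s, during which the arm holds its last target. There are 200 camera calls.

## Working session

There is one attempt and no reset: what is moved stays moved. The work goes in short steps, Python scripts to look and compute and a shell command to move; the robot and the scene stay as the last step left them, time stands still between calls to the robot, and variables do not carry over. Pictures are saved under pics/ and viewed, at most 10 in all, crops included, and the job is handed in when it is done.

```bash
mkdir -p pics; ls
python3 - <<'E'
from rig import env, optics
import cv2,numpy as np
for n in("scene","top"):
    im=optics.get_image(n); cv2.imwrite(f"pics/{n}0.png",im[:,:,::-1])
    c=optics.calibration(n); print(n,c["fov_y"],c["cx"],c["cy"],np.round(c["T"],3).tolist())
s=env.observe();print(s["time_s"],s["position"],np.round(s["tool_rot"],3).tolist(),s["grip_width"])
E
```

```text
pics
scene 49.59586835469955 279.58082862237774 205.14604910383235 [[-0.858, -0.345, 0.381, 0.241], [-0.514, 0.571, -0.64, 0.378], [0.004, -0.745, -0.668, 0.678], [0.0, 0.0, 0.0, 1.0]]
top 48.19986106294069 279.25081566368044 206.23977875254 [[0.021, -0.988, 0.15, 0.448], [-1.0, -0.023, -0.013, -0.163], [0.017, -0.15, -0.989, 0.932], [0.0, 0.0, 0.0, 1.0]]
0.1 [ 0.21097585 -0.50764813  0.23076761] [[0.923, 0.384, -0.0], [0.384, -0.923, 0.001], [0.0, -0.001, -1.0]] 0.08546709447530466
```

View pics/scene0.png

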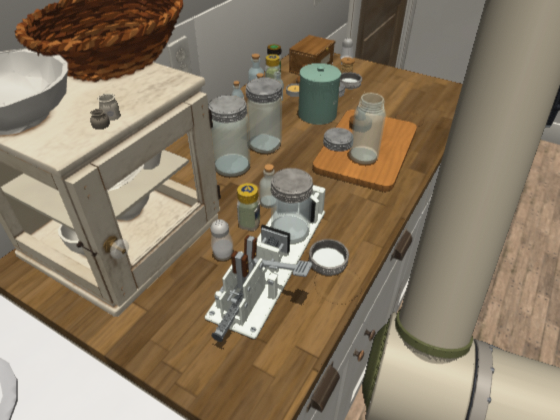

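View pics/top0.png

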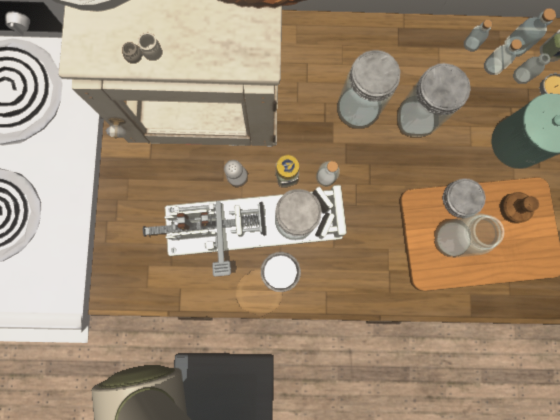

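The top view shows the vise base as a white strip with corners near (165,205), (167,255), (342,187) and (345,238). The trigger and grip are near (180,222), the paddle near (221,268). I'll refine these on an enlarged crop.

```bash
cat > h.py <<'E'
import numpy as np, cv2
from rig import env, optics
def ray(n,u,v,z,c=None):
    c=c or optics.calibration(n); f=210/np.tan(np.radians(c["fov_y"]/2)); T=np.array(c["T"])
    d=T[:3,:3]@[(u-c["cx"])/f,(v-c["cy"])/f,1]; o=T[:3,3]
    return o+d*(z-o[2])/d[2]
def proj(n,p):
    c=optics.calibration(n); f=210/np.tan(np.radians(c["fov_y"]/2)); T=np.array(c["T"])
    q=T[:3,:3].T@(np.array(p)-T[:3,3]); return q[:2]/q[2]*f+[c["cx"],c["cy"]]
E
python3 - <<'E'
from h import *
im=cv2.imread("pics/top0.png")
cv2.imwrite("pics/crop.png",cv2.resize(im[175:285,135:355],None,fx=3.6,fy=3.6,interpolation=cv2.INTER_CUBIC))
s=cv2.imread("pics/scene0.png")
cv2.imwrite("pics/crops.png",cv2.resize(s[160:350,195:345],None,fx=3.1,fy=3.1,interpolation=cv2.INTER_CUBIC))
for p in [(165,205),(167,255),(342,187),(345,238)]: print(p,ray("top",*p,0.01))
E
```

```text
(165, 205) [0.58549197 0.05114485 0.01      ]
(167, 255) [0.48710534 0.0415886  0.01      ]
(342, 187) [ 0.63036914 -0.29999592  0.01      ]
(345, 238) [ 0.52814658 -0.30604171  0.01      ]
```

View pics/crop.png

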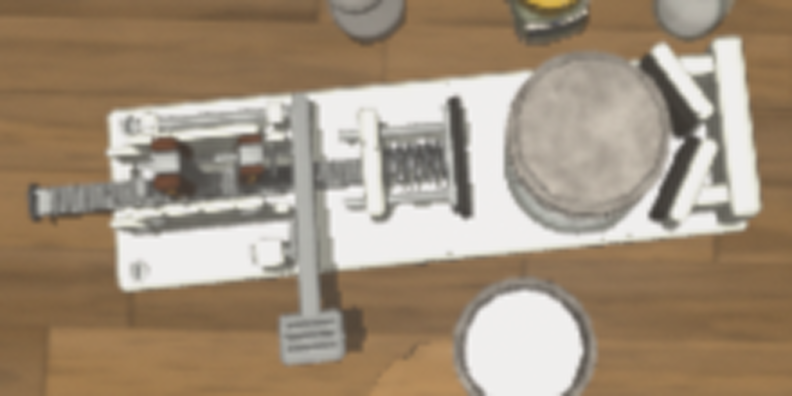

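View pics/crops.png

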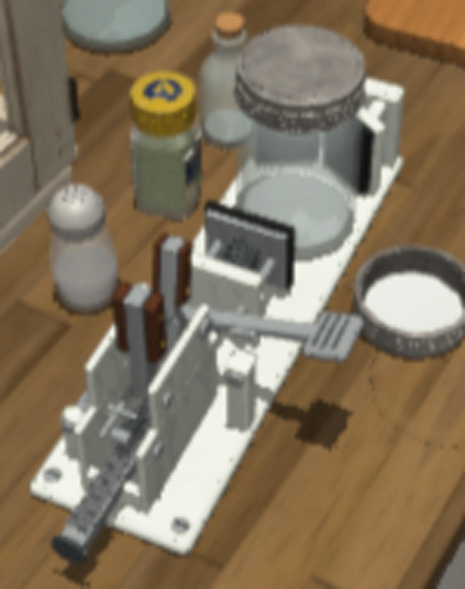

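Run:
```python
from h import *
C=lambda n,x,y:(135+x/3.6,175+y/3.6) if n=="top" else (195+x/3.1,160+y/3.1)
a,b,c=[ray("top",*C("top",*p),0.01) for p in [(108,112),(121,288),(745,228)]]
print("corners",a,b,c,np.linalg.norm(a-b))
y=(b-c)[:2];y/=np.linalg.norm(y);x=np.array([y[1],-y[0]])
print("yaw deg of y from world y",np.degrees(np.arctan2(-y[0],y[1])),"x",x,"y",y)
def tri(pt,ps):
    A=[];B=[]
    for n,p in (("top",pt),("scene",ps)):
        r0=ray(n,*C(n,*p),0.);r1=ray(n,*C(n,*p),.1);d=(r1-r0)/np.linalg.norm(r1-r0)
        P=np.eye(3)-np.outer(d,d);A.append(P);B.append(P@r0)
    return np.linalg.lstsq(np.vstack(A),np.hstack(B),rcond=None)[0]
P=tri((312,337),(332,335));F=tri((166,165),(137,295));T=tri((250,160),(173,243))
Pp=ray("top",*C("top",312,337),.089);Ps=ray("scene",*C("scene",332,335),.089)
Ff=ray("top",*C("top",166,165),.138);Tt=ray("top",*C("top",250,160),.137)
print("paddle",P,Pp,Ps);print("fixed",F,Ff,ray("scene",*C("scene",137,295),.138));print("trig",T,Tt,ray("scene",*C("scene",173,243),.138))
# origins implied
for n,p,o in (("paddle",Pp,(-.094,-.010)),("paddleS",Ps,(-.094,-.010)),("fixed",Ff,(0,.047)),("trig",Tt,(0,.006)),("baseleft",(a+b)/2,None)):
    if o is None: print(n,p[:2]); continue
    print(n,"origin->",p[:2]-o[0]*x-o[1]*y)
```

```text
corners [0.58326928 0.05101675 0.01      ] [0.48717422 0.03846166 0.01      ] [ 0.52735196 -0.30000516  0.01      ] 0.0969117747311352
yaw deg of y from world y 6.769623421747613 x [0.99302814 0.11787751] y [-0.11787751  0.99302814]
paddle [ 0.46286799 -0.07319912  0.08471748] [ 0.46183991 -0.07405388  0.089     ] [ 0.46223457 -0.06958512  0.089     ]
fixed [ 0.54159524 -0.00615436  0.13575656] [ 0.53992499 -0.00732487  0.138     ] [ 0.54188258 -0.0040958   0.138     ]
trig [ 0.54515372 -0.04565992  0.13696564] [ 0.54333719 -0.04656751  0.137     ] [ 0.54653019 -0.04425997  0.138     ]
paddle origin-> [ 0.55400578 -0.05304312]
paddleS origin-> [ 0.55440044 -0.04857435]
fixed origin-> [ 0.54546524 -0.05399719]
trig origin-> [ 0.54404446 -0.05252568]
baseleft [0.53522175 0.04473921]
```

```bash
python3 -m jog '[{"linear":[0,0,0],"roll":1},{"linear":[0,0,0],"roll":1},{"linear":[0,0,0],"roll":1},{"linear":[0,0,0],"roll":0.14}]' -1 40; python3 -m jog '[{"linear":[0.6,-0.75,0],"roll":0},{"linear":[0.6,-0.75,0],"roll":0},{"linear":[0.6,-0.75,0],"roll":0},{"linear":[0.6,-0.75,0],"roll":0},{"linear":[0.6,-0.75,0],"roll":0},{"linear":[0.6,-0.75,0],"roll":0},{"linear":[0.6,-0.75,0],"roll":0},{"linear":[0.6,-0.75,0],"roll":0},{"linear":[0.6,-0.75,0],"roll":0},{"linear":[0.6,-0.75,0],"roll":0},{"linear":[0.6,-0.75,0],"roll":0},{"linear":[0.6,-0.75,0],"roll":0}]'
```

```text
time_s: 0.43
position: [0.211, -0.5077, 0.231]
tool_rot: [[0.993, 0.116, -0.0], [0.116, -0.993, 0.001], [-0.0, -0.001, -1.0]]
ft_force: [0.2, 0.4, 0.1]
grip_width: 0.0389
gripper_force: 0.0
time_s: 1.43
position: [0.4545, -0.1142, 0.2313]
tool_rot: [[0.993, 0.122, -0.0], [0.122, -0.993, -0.0], [-0.0, 0.0, -1.0]]
ft_force: [1.7, -0.4, 0.6]
grip_width: -0.0
gripper_force: 0.0
```

```bash
python3 -m jog '[{"linear":[0.16,-0.51,0.4],"roll":0},{"linear":[0.15,-0.51,0.4],"roll":0},{"linear":[0,0,0.8],"roll":0},{"linear":[0,0,0.8],"roll":0},{"linear":[0,0,0.7],"roll":0},{"linear":[0,0,0.2],"roll":0},{"linear":[0,0,0.2],"roll":0},{"linear":[0,0,0.15],"roll":0},{"linear":[0,0,0.15],"roll":0},{"linear":[0,0,0],"roll":0}]'; python3 -m jog '[{"linear":[0,0,0.15],"roll":0},{"linear":[0,0,0.15],"roll":0},{"linear":[0,0,0],"roll":0}]'; python3 -m jog '[{"linear":[0,0,0.1],"roll":0},{"linear":[0,0,0.1],"roll":0},{"linear":[0,0,0],"roll":0}]'
```

```text
time_s: 2.27
position: [0.4618, -0.0744, 0.0794]
tool_rot: [[0.993, 0.12, 0.001], [0.12, -0.993, -0.0], [0.001, 0.001, -1.0]]
ft_force: [0.9, -0.5, 0.6]
grip_width: -0.0001
gripper_force: 0.7
time_s: 2.52
position: [0.4614, -0.0743, 0.067]
tool_rot: [[0.993, 0.12, 0.0], [0.12, -0.993, -0.0], [0.0, 0.001, -1.0]]
ft_force: [-1.1, -2.5, 3.4]
grip_width: -0.0001
gripper_force: 1.5
time_s: 2.77
position: [0.4612, -0.0739, 0.0587]
tool_rot: [[0.993, 0.119, -0.001], [0.119, -0.993, 0.001], [-0.001, -0.001, -1.0]]
ft_force: [-0.1, 0.5, -0.7]
grip_width: 0.0001
gripper_force: 0.0
```

```bash
python3 -m jog '[{"linear":[0,0,0.1],"roll":0},{"linear":[0,0,0],"roll":0}]';python3 -m jog '[{"linear":[0,0,0.1],"roll":0},{"linear":[0,0,0],"roll":0}]'
python3 - <<'E'
from h import *
s=cv2.cvtColor(optics.get_image("scene"),4)
cv2.imwrite("pics/s1.png",cv2.resize(s[180:350,195:345],None,fx=3.4,fy=3.4,interpolation=cv2.INTER_CUBIC))
E
```

```text
time_s: 2.93
position: [0.4615, -0.074, 0.0549]
tool_rot: [[0.993, 0.119, 0.0], [0.119, -0.993, 0.0], [0.0, -0.0, -1.0]]
ft_force: [0.0, -0.4, 1.2]
grip_width: -0.0006
gripper_force: 1.1
time_s: 3.1
position: [0.4614, -0.0741, 0.051]
tool_rot: [[0.993, 0.119, 0.0], [0.119, -0.993, -0.0], [0.0, 0.0, -1.0]]
ft_force: [0.5, -0.9, 2.1]
grip_width: 0.0002
gripper_force: 1.2
```

View pics/s1.png

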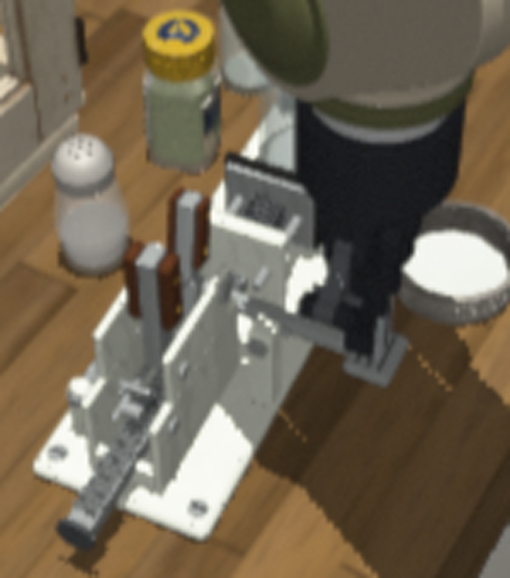

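The lever has come down, with the fingertips on the paddle's inner end. I'll press to the stop and make sure it stays there for over 0.3 s.

```bash
python3 -m jog '[{"linear":[0,0,0.08],"roll":0},{"linear":[0,0,0],"roll":0},{"linear":[0,0,0],"roll":0}]';python3 -m jog '[{"linear":[0,0,0.08],"roll":0},{"linear":[0,0,0],"roll":0},{"linear":[0,0,0],"roll":0}]'
```

```text
time_s: 3.4
position: [0.4616, -0.0742, 0.0503]
tool_rot: [[0.993, 0.12, 0.002], [0.12, -0.993, -0.001], [0.002, 0.001, -1.0]]
ft_force: [-9.4, 1.0, 32.1]
grip_width: 0.0006
gripper_force: 16.0
time_s: 3.65
position: [0.4617, -0.0744, 0.0496]
tool_rot: [[0.993, 0.12, 0.004], [0.12, -0.993, -0.003], [0.003, 0.003, -1.0]]
ft_force: [-18.8, 3.0, 66.4]
grip_width: -0.0003
gripper_force: 33.4
```

```bash
python3 -m jog '[{"linear":[0,0,-0.3],"roll":0},{"linear":[0,0,-0.9],"roll":0},{"linear":[0,0,-0.9],"roll":0},{"linear":[0,0,-0.9],"roll":0},{"linear":[0,0,-0.9],"roll":0},{"linear":[0,0,-0.5],"roll":0},{"linear":[0.54,-0.275,0],"roll":0},{"linear":[0.54,-0.275,0],"roll":0},{"linear":[0.54,-0.275,0],"roll":0},{"linear":[0.54,-0.275,0],"roll":0},{"linear":[0,0,0],"roll":0}]' 1
python3 - <<'E'
from h import *
c=optics.calibration("wrist")
w=cv2.cvtColor(optics.get_image("wrist"),4);cv2.imwrite("pics/w1.png",w)
s=cv2.cvtColor(optics.get_image("scene"),4)
cv2.imwrite("pics/sw.png",np.hstack([cv2.resize(w,(400,300)),cv2.resize(s[150:345,185:345],None,fx=1.54,fy=1.54)[:300,:240]]) if 0 else w)
cv2.imwrite("pics/s2.png",s)
for z in (.138,):
    for P in [(0.5417,-0.0155,z),(0.5404,-.0055,z),(0.5454,-.046,z)]:
        f=210/np.tan(np.radians(c["fov_y"]/2));T=np.array(c["T"]);q=T[:3,:3].T@(np.array(P)-T[:3,3]);print(q[:2]/q[2]*f+[c["cx"],c["cy"]])
E
```

```text
time_s: 4.57
position: [0.5441, -0.0182, 0.2202]
tool_rot: [[0.993, 0.122, 0.001], [0.122, -0.993, 0.001], [0.001, -0.001, -1.0]]
ft_force: [-1.6, 0.3, -0.1]
grip_width: 0.0852
gripper_force: 0.0
[279.86104186 223.20553237]
[267.63516372 223.27949827]
[317.12656943 223.27877998]
```

View pics/w1.png

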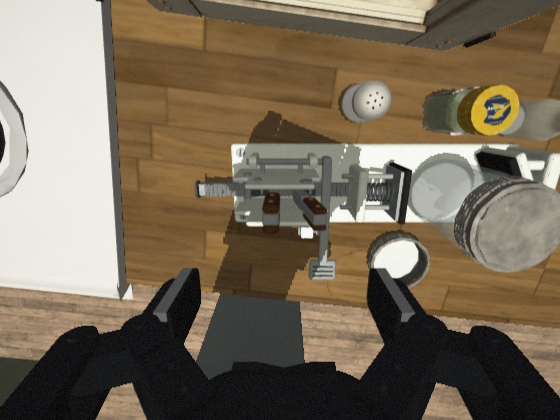

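View pics/s2.png

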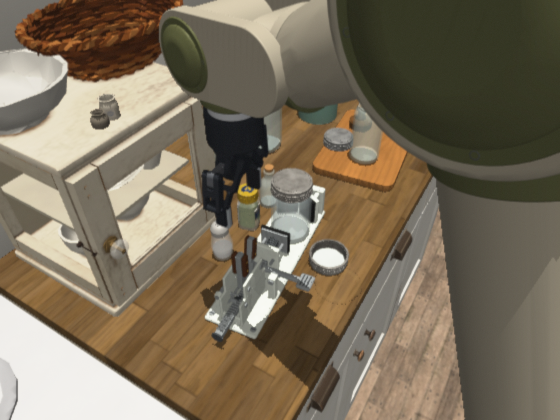

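Lever is still down: paddle at (322,270) in the wrist view. The trigger and fixed grip tops, at (319,222) and (272,226), lie about 2.5 mm toward -y of my estimate, so I'll correct for that and descend.

```bash
python3 -m jog '[{"linear":[-0.05,0.1,0.4],"roll":0},{"linear":[0,0,0.6],"roll":0},{"linear":[0,0,0.5],"roll":0},{"linear":[0,0,0.4],"roll":0},{"linear":[0,0,0],"roll":0}]'; python3 -m jog '[{"linear":[0,0,0.3],"roll":0},{"linear":[0,0,0.3],"roll":0},{"linear":[0,0,0.2],"roll":0},{"linear":[0,0,0.2],"roll":0},{"linear":[0,0,0],"roll":0}]'
```

```text
time_s: 5.08
position: [0.5382, -0.0245, 0.1422]
tool_rot: [[0.993, 0.119, -0.006], [0.119, -0.993, 0.002], [-0.006, -0.002, -1.0]]
ft_force: [-0.6, 0.1, -0.2]
grip_width: 0.0853
gripper_force: 0.0
time_s: 5.5
position: [0.5398, -0.0244, 0.1042]
tool_rot: [[0.993, 0.119, -0.002], [0.119, -0.993, 0.0], [-0.002, -0.001, -1.0]]
ft_force: [-0.9, 0.1, 0.8]
grip_width: 0.0855
gripper_force: 0.0
```

```bash
python3 -m jog '[{"linear":[0.06,-0.12,0.05],"roll":0},{"linear":[0,0,0],"roll":0},{"linear":[0,0,0],"roll":0},{"linear":[0,0,0],"roll":0},{"linear":[0,0,0],"roll":0},{"linear":[0,0,0],"roll":0},{"linear":[0,0,0],"roll":0},{"linear":[0,0,0],"roll":0}]' -0.2 30
python3 - <<'E'
from h import *
for n in("scene","top","wrist"):
    cv2.imwrite(f"pics/{n}3.png",cv2.cvtColor(optics.get_image(n),4))
a=cv2.imread("pics/scene3.png")[180:320,195:335];b=cv2.imread("pics/top3.png")[175:285,195:355];c=cv2.imread("pics/wrist3.png")
o=np.zeros((600,800,3),np.uint8);o[:300,:300]=cv2.resize(a,(300,300));o[:300,310:746]=cv2.resize(b,(436,300));o[300:,:400]=cv2.resize(c,(400,300))
cv2.imwrite("pics/m3.png",o)
E
```

```text
time_s: 6.17
position: [0.5434, -0.0203, 0.1048]
tool_rot: [[0.993, 0.12, 0.004], [0.12, -0.993, -0.003], [0.004, 0.004, -1.0]]
ft_force: [-0.5, -4.1, 8.9]
grip_width: 0.0402
gripper_force: 32.5
```

View pics/m3.png

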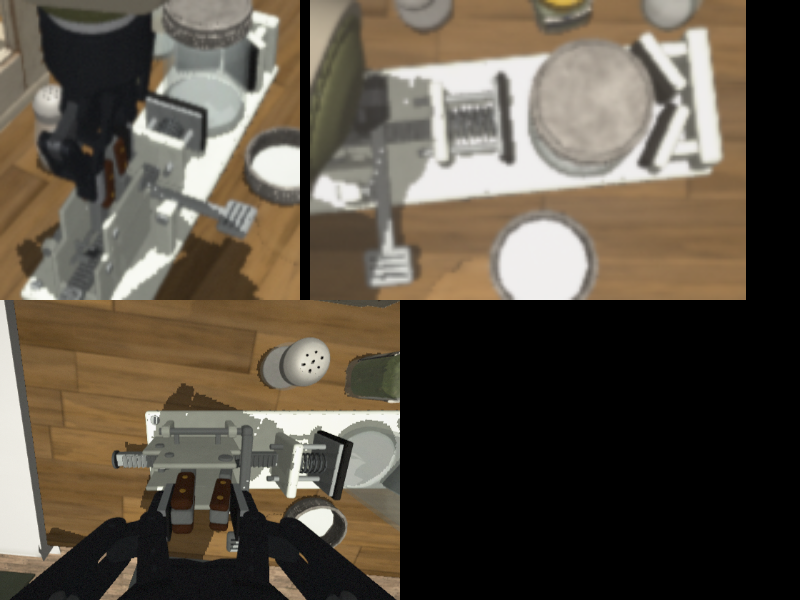

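Trigger squeezed: opening is 40 mm with 32 N on the pads. The carrier, pad and jar are clear in the top view, so I'll track carrier and pad along the vise axis by line profiles.

```bash
cat >> h.py <<'E'
O=np.array([0.5457,-0.0545]);Y=np.array([-.12,.9928]);X=np.array([.9928,.12])
def prof(im,x,z=.069,ys=range(-20,-150,-2)):
    uv=np.array([proj("top",[*(O+x*X+y/1000*Y),z]) for y in ys],np.float32)
    return cv2.remap(cv2.cvtColor(im,cv2.COLOR_BGR2GRAY),uv[:,:1],uv[:,1:],cv2.INTER_LINEAR)[:,0]
E
python3 - <<'E'
from h import *
print(*range(-20,-150,-2))
for k in "03":
    im=cv2.imread(f"pics/top{k}.png")
    for x in (-.026,-.02,.0,.02): print(k,x,*prof(im,x))
E
```

```text
-20 -22 -24 -26 -28 -30 -32 -34 -36 -38 -40 -42 -44 -46 -48 -50 -52 -54 -56 -58 -60 -62 -64 -66 -68 -70 -72 -74 -76 -78 -80 -82 -84 -86 -88 -90 -92 -94 -96 -98 -100 -102 -104 -106 -108 -110 -112 -114 -116 -118 -120 -122 -124 -126 -128 -130 -132 -134 -136 -138 -140 -142 -144 -146 -148
0 -0.026 192 236 238 238 238 238 238 238 238 237 227 185 172 166 131 127 171 221 237 238 238 238 237 237 236 236 237 238 238 237 233 199 134 88 73 74 99 181 236 238 238 238 238 238 238 239 237 227 177 142 152 167 166 146 130 141 154 157 153 152 158 160 162 162 164
0 -0.02 201 232 238 237 227 188 172 171 173 179 210 235 238 233 201 135 157 166 177 188 186 179 170 164 162 162 164 170 170 170 170 183 188 137 83 76 101 169 227 238 238 238 238 239 238 236 217 167 144 156 159 139 133 156 163 148 158 182 189 185 179 172 166 162 161
0 0.0 140 135 125 134 133 133 138 140 141 156 207 234 238 234 204 115 109 127 130 109 103 113 131 115 104 98 103 98 99 107 106 153 186 141 82 74 98 169 226 238 238 238 238 238 238 234 197 144 145 152 148 163 175 177 174 175 177 179 178 172 169 171 174 176 175
0 0.02 194 236 238 236 2
[... 583 characters left out ...]
28 185 144 166 173 168 163 160 160 164 172 174 172 167 166 165 164 171 190 179 112 76 77 113 194 236 239 239 237 218 167 144 157 160 139 134 156 164 149 158 182 189 185 180 173 167 163 162
3 0.0 93 91 94 95 96 91 91 94 94 94 95 98 102 149 222 238 238 228 179 109 104 111 109 103 99 110 118 100 90 96 105 98 95 100 127 176 182 114 76 83 154 231 239 239 239 234 197 144 145 153 148 164 176 178 175 175 178 179 178 173 170 172 175 176 176
3 0.02 133 144 145 145 148 156 154 144 136 133 134 132 126 141 200 237 237 227 181 142 169 206 215 211 206 211 215 216 220 224 225 219 210 205 203 203 187 119 75 75 109 187 236 239 239 239 238 234 208 164 141 143 163 174 176 176 175 171 168 167 169 171 170 170 172
```

```bash
cat >> h.py <<'E'
def meas():
    im=cv2.cvtColor(optics.get_image("top"),4);ys=np.arange(-35,-140,-.5)
    for x in (0,.02,-.02):
        p=prof(im,x,ys=ys).astype(float)
        i=np.where((p[:-1]>=170)&(p[1:]<170)&(ys[:-1]<-42))[0]
        c=[ys[k] for k in i if p[max(0,k-10):k].max()>220][:1]
        d=np.where(p<95)[0]; d=d[ys[d]<(c[0]-8 if c else -60)]
        pk=ys[np.argmin(np.where((ys<-70),p,999))]
        print(x,"carrier",c,"pad",pk)
    s=env.observe();print("t",s["time_s"],np.round(s["ft_force"],1),s["grip_width"],s["gripper_force"])
E
R='[{"linear":[0,0,0],"roll":0},{"linear":[0,0,0],"roll":0},{"linear":[0,0,0],"roll":0},{"linear":[0,0,0],"roll":0},{"linear":[0,0,0],"roll":0},{"linear":[0,0,0],"roll":0},{"linear":[0,0,0],"roll":0}]' ; unset R
python3 -m jog '[{"linear":[0,0,0],"roll":0},{"linear":[0,0,0],"roll":0},{"linear":[0,0,0],"roll":0},{"linear":[0,0,0],"roll":0},{"linear":[0,0,0],"roll":0},{"linear":[0,0,0],"roll":0},{"linear":[0,0,0],"roll":0}]' 0.9 30
python3 -c "from h import *;meas()"
python3 -m jog '[{"linear":[0,0,0],"roll":0},{"linear":[0,0,0],"roll":0},{"linear":[0,0,0],"roll":0},{"linear":[0,0,0],"roll":0},{"linear":[0,0,0],"roll":0},{"linear":[0,0,0],"roll":0},{"linear":[0,0,0],"roll":0}]' -0.2
python3 -c "from h import *;meas()"
```

```text
time_s: 6.9
position: [0.5422, -0.0191, 0.1028]
tool_rot: [[0.993, 0.12, -0.0], [0.12, -0.993, 0.0], [-0.0, -0.0, -1.0]]
ft_force: [-0.1, 0.4, -0.5]
grip_width: 0.0813
gripper_force: 0.0
0 carrier [np.float64(-56.0)] pad -96.5
0.02 carrier [np.float64(-56.0)] pad -96.5
-0.02 carrier [np.float64(-56.5)] pad -96.5
t 6.95 [-0.1  0.1  0.1] 0.08112216235258032 0.0
time_s: 7.53
position: [0.5432, -0.0204, 0.1044]
tool_rot: [[0.993, 0.12, 0.003], [0.12, -0.993, -0.003], [0.003, 0.004, -1.0]]
ft_force: [-0.4, -3.4, 9.3]
grip_width: 0.0402
gripper_force: 32.6
0 carrier [np.float64(-66.5)] pad -107.5
0.02 carrier [np.float64(-67.0)] pad -107.5
-0.02 carrier [np.float64(-66.5)] pad -107.5
t 7.5833 [-0.6 -3.9  8.8] 0.040604857345480805 32.58075232850388
```

```bash
python3 -m jog '[{"linear":[0,0,0],"roll":0},{"linear":[0,0,0],"roll":0},{"linear":[0,0,0],"roll":0},{"linear":[0,0,0],"roll":0},{"linear":[0,0,0],"roll":0},{"linear":[0,0,0],"roll":0},{"linear":[0,0,0],"roll":0}]' 0.9 30 >/dev/null
python3 -c "from h import *;meas()"
python3 -m jog '[{"linear":[0,0,0],"roll":0},{"linear":[0,0,0],"roll":0},{"linear":[0,0,0],"roll":0},{"linear":[0,0,0],"roll":0},{"linear":[0,0,0],"roll":0},{"linear":[0,0,0],"roll":0},{"linear":[0,0,0],"roll":0}]' -0.2 >/dev/null
python3 -c "from h import *;meas()"
```

```text
0 carrier [np.float64(-66.5)] pad -107.5
0.02 carrier [np.float64(-67.0)] pad -107.5
-0.02 carrier [np.float64(-49.0)] pad -107.5
t 8.2167 [ 0.3 -0.1  0.3] 0.08114084455596919 0.0
0 carrier [np.float64(-75.5)] pad -115.0
0.02 carrier [np.float64(-75.5)] pad -115.0
-0.02 carrier [np.float64(-75.5)] pad -115.0
t 8.85 [-1.3 -3.4 10. ] 0.04042661482184965 31.943571612937376
```

```bash
python3 -m jog '[{"linear":[0,0,0],"roll":0},{"linear":[0,0,0],"roll":0},{"linear":[0,0,0],"roll":0},{"linear":[0,0,0],"roll":0},{"linear":[0,0,0],"roll":0},{"linear":[0,0,0],"roll":0},{"linear":[0,0,0],"roll":0}]' 0.9 30 >/dev/null
python3 -c "from h import *;meas()"
python3 -m jog '[{"linear":[0,0,0],"roll":0},{"linear":[0,0,0],"roll":0},{"linear":[0,0,0],"roll":0},{"linear":[0,0,0],"roll":0},{"linear":[0,0,0],"roll":0},{"linear":[0,0,0],"roll":0},{"linear":[0,0,0],"roll":0}]' -0.2 >/dev/null
python3 - <<'E'
from h import *
meas();t=cv2.cvtColor(optics.get_image("top"),4);cv2.imwrite("pics/t4.png",cv2.resize(t[175:285,195:355],None,fx=4,fy=4))
E
```

```text
0 carrier [np.float64(-75.0)] pad -115.0
0.02 carrier [np.float64(-75.5)] pad -115.0
-0.02 carrier [np.float64(-75.5)] pad -115.0
t 9.4833 [-0.7  0.2  0.1] 0.08112246757548078 0.0
0 carrier [np.float64(-84.5)] pad -117.0
0.02 carrier [np.float64(-84.5)] pad -117.0
-0.02 carrier [np.float64(-85.5)] pad -117.0
t 10.1167 [-0.6 -2.7 11.5] 0.03995904537089789 31.32934419438243
```

View pics/t4.png

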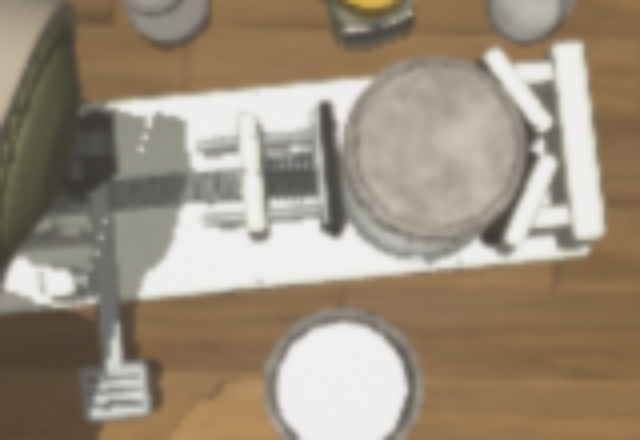

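The jar appears against the V. The spring is in about 8.5 mm: the carrier-to-pad gap went from 41 to 32.5 mm, and the pad has nearly stopped. One more squeeze should bring it to about half.

```bash
python3 -m jog '[{"linear":[0,0,0],"roll":0},{"linear":[0,0,0],"roll":0},{"linear":[0,0,0],"roll":0},{"linear":[0,0,0],"roll":0},{"linear":[0,0,0],"roll":0},{"linear":[0,0,0],"roll":0},{"linear":[0,0,0],"roll":0}]' 0.9 30 >/dev/null
python3 -c "from h import *;meas()"
python3 -m jog '[{"linear":[0,0,0],"roll":0},{"linear":[0,0,0],"roll":0},{"linear":[0,0,0],"roll":0},{"linear":[0,0,0],"roll":0},{"linear":[0,0,0],"roll":0},{"linear":[0,0,0],"roll":0},{"linear":[0,0,0],"roll":0},{"linear":[0,0,0],"roll":0},{"linear":[0,0,0],"roll":0}]' -0.2 >/dev/null
python3 - <<'E'
from h import *
meas();t=cv2.cvtColor(optics.get_image("top"),4);s=cv2.cvtColor(optics.get_image("scene"),4)
cv2.imwrite("pics/t5.png",np.hstack([cv2.resize(t[175:285,195:355],(400,275)),cv2.resize(s[160:320,195:355],(275,275))]))
E
```

```text
0 carrier [np.float64(-83.5)] pad -117.0
0.02 carrier [np.float64(-84.0)] pad -117.0
-0.02 carrier [np.float64(-84.0)] pad -117.0
t 10.8 [ 0.6  1.4 -0.2] 0.08114803729100228 0.0
0 carrier [np.float64(-91.5)] pad -117.0
0.02 carrier [np.float64(-92.0)] pad -117.0
-0.02 carrier [np.float64(-91.5)] pad -117.0
t 11.6 [-1. -6. 11.] 0.04199363374299944 29.86529765461455
```

View pics/t5.png

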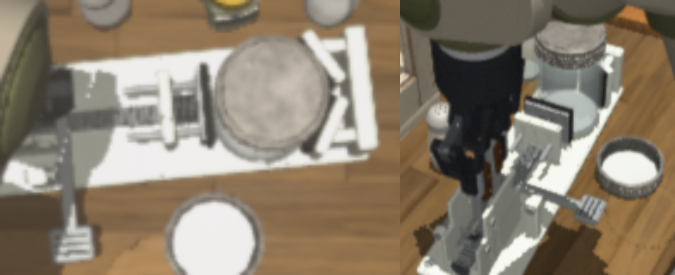

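The pad is stationary with its spring in about 15.5 mm (about 11 N). The jar is upright in the V, the lever is down, and the trigger is squeezed to 42 mm at 30 N.

```bash
python3 -c "from rig import env;print(env.close_job())"
```

```text
the job is handed in; nothing more can be done
None
```

I handed the job in at about 11.7 s, but no verdict came back: the lever is latched down, the jar sits home in the V jaw with the pad spring in about 15.5 mm (about 11 N, from the top camera), the gripper still squeezes the trigger, and nothing around the vise was touched.

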